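# Feel out the bore of a heating-block insert and present it bore-up

### The arm

A 6-joint arm with a two-finger parallel gripper is mounted at the origin on a cart in front of the work surface, level with it; the furniture and walls round the work are solid. World frame = base frame: x ahead of the robot, y to its left, z up, the work surface at z = 0. Lengths are in m, angles in rad, forces in N, time in s.
With the tool pointing down it reaches from about 0.375 to 0.9 m from the base axis. Payload 3.1 kg.
Tool frame: the origin (TCP) lies between the finger pads; the fingertips stand 17 mm ahead of it and the grasp point (between the pads) lies 2 mm behind it (robot.nose_length is the distance from the TCP to the fingertips, in m); z points along the fingers, y is the line along which they close (so a half turn about z gives the same grasp; the last joint's range is limited). The gripper opens to 87 mm and grips with 3 to 60 N. Pads are 19 mm wide; open, the fingers measure 117 mm over their backs; the gripper's body (75 mm by 190 mm) begins 51 mm behind the grasp point.
Start: joints at [0.964, 0.527, 1.433, -0, 1.181, -0.178], TCP at [0.26, 0.568, 0.209] pointing down, gripper open.
Joint ranges: [-3.08, 3.08], [-0.75, 2.2], [0.22, 2.44], [-1.43, 4.57], [0, 2.65], [-2.85, 2.85]. Speed limits (rad/s): [2.79, 2.79, 3.14, 3.14, 3.14, 3.14].

### API

Orientations are given as a unit quaternion [x, y, z, w].
In Python, from rig import robot, cams gives the robot as it stands.
- The arm moves only by the shell command python3 -m pendant 'ROWS' [FORCE]. ROWS is JSON, a list of rows, each an object with "jaw": the opening, from 0 (shut) to 1 (fully open); "linear": the shift along the tool's x, y, z in cm, a list of three; "twist": the turn about the tool's z in degrees. A call has 1 to 12 rows; each row shifts and turns the commanded pose from where the row before left it, along the tool's axes as they then stand; what a row does not reach is not made up. A row lasts 1/12 s, in which the tool goes at most 41.7 mm and 7.16 degrees, less where a joint would pass 70% of its speed; a pose out of reach is approached as far as the arm can. A call is refused whole if a number of a shift passes 4.17 or a number of a turn 7.16, either way. A call with a gripper value outside its range is refused whole. The fingers move at their own pace and stop on an object; FORCE is the grip in N (left out, the last holds). Time passes only in rows, so rows that do not move let the fingers close. It gives the time, the measured TCP pose, the force, the opening and the grip force at its end, in the units of the state.
- robot.get_obs(): the state, without advancing time (a new reading comes with each control period).
- cams.camera(name): name is "scene" or "top" or "wrist"; returns a dict with "color" (384x512x3 uint8, blue, green, red), "depth" (384x512 float32, m along the optical axis (not along the pixel's ray), 0 where there is no reading), "fov_y" (degrees; the focal length in pixels is half the picture's height over the tangent of half this angle, whatever the lens; pixels are square), "cx", "cy" (the principal point, pixels), "view" (4x4, takes a point from world to camera coordinates). Camera axes: x right, y down, z forward; pixel columns grow to the right and rows downward; lengths in m; the calibration is good to about 2 mm. The wrist camera is an equidistant fisheye: a pixel r from the principal point sees the ray r / f radians off the axis. A picture is of the moment at which its call begins.
- robot.hand_in(): hands the job in; it is judged then, once.
The state is a dict: "time": time; "q": joint angles; "joint_velocities": joint speeds; "joint_torque": joint torques, N m; "position": TCP position; "tool_rot": TCP orientation; "ft_force": force on the tool from outside, world axes, zero at the start; "moment": the same for the moment, N m; "grip_width": finger opening in m; "grip_force": force on a finger pad.
Only numpy, scipy, OpenCV 4.12 (cv2) and the standard library are available. Lean on these libraries where they do the work, as an engineer would, in place of code of your own. Each camera call takes 0.05 s, during which the arm holds its last target. There are 200 camera calls.

### The job

The square aluminium heating-block insert has a deep blind hole in one end and only a shallow look-alike recess in the other. Find the deep hole by hanging the insert on the level gauge peg, slid on as far as the hole goes, and let go of it there for a moment; then take it off again and finish holding it in the gripper, still and upright with the deep hole facing up, clear of the peg and at least 15 cm above the worktop. Leave the tape roll, dish, timer, tweezers and beaker where they stand.

Things in the scene. Friction and masses are not known exactly. Their poses are not given: they have to be found in the camera images.
- insert: bare aluminium square bar 60 x 26 x 26 mm, about 90 g, lying loose on a long side, any direction. Origin: centre of the underside as it lies at the start, 13 mm below its centre line (z axis points from origin to centre line). +x runs along the bar, out of the end with the deep blind hole (round, 14 mm wide, 45 mm deep, mouth at x = +30 mm); the -x end has a 14 mm wide recess only 4 mm deep.
- peg_stand: fixed stand: grey foot 80 x 100 x 12 mm, steel post 12 mm thick, and a level steel peg 8 mm thick with round tip, running from the post's top along the stand's +y, centre line 130 mm above the worktop; no part is higher than 136 mm. Origin: on the worktop under the post's axis. With the peg at the bottom of the deep hole, 36 mm of bare peg stays between insert and post.
- peg_tip (a point): outermost point of the peg's tip, on its centre line, 87 mm from the post's axis
- tape_roll: roll of beige tape lying flat, 96 mm across, 25 mm high, bystander; origin under its centre
- dish: clear round petri dish, 63 mm across, 16 mm high, bystander; origin under its centre
- timer_b: small white bench timer, 44 x 68 mm, 50 mm high, bystander; origin under its centre
- tweezers: thin steel tweezers lying flat, 13 x 112 x 5 mm, bystander; origin under their centre
- beaker_b: clear beaker, 53 mm across, 70 mm high, bystander; origin under its centre
Mind the look-alikes: they are no part of the job. Several things look just like the insert: the one meant starts nearest to the robot's base.

How it is judged:
On the way:
1. the insert hangs by its deep hole on the gauge peg, slid on at least 36 mm, and is let go (x of peg_tip in the frame of insert between -0.02 and -0.006 m and y of peg_tip in the frame of insert between -0.007 and 0.007 m and z of peg_tip in the frame of insert between 0.006 and 0.02 m and contact force between insert and peg_stand above 0.2 N and contact force between insert and the arm below 0.05 N and contact force between insert and the fingers below 0.05 N and linear speed of insert below 0.02 m/s), for 0.2 s.
At the end, for the whole second after the job is handed in: after hanging freely on the peg, the insert is held by the fingers (over 1 N), still (under 3 cm/s), its deep hole facing up within 15 degrees, its origin more than 150 mm above the worktop and more than 50 mm from the peg's tip, not touching the stand (angle between insert's own x axis and vertical below 0.26 rad and height (world z) of insert above 0.15 m and contact force between insert and the fingers above 1 N and contact force between insert and peg_stand below 0.05 N and distance between peg_tip and insert above 0.05 m and linear speed of insert below 0.03 m/s); the arm keeps its last pose, push and grip.
It fails at once if a bystander is shifted by more than 3 cm (distance of any of tape_roll, dish, timer_b, tweezers, beaker_b from where it was at the start of the episode above 0.03 m).
It also fails if it takes over 61 s, if anything falls off the work surface, if the arm or the gripper's body presses on something with over 40 N, if the wrist force passes 120 N, or if a joint passes its speed limit or range.

## Working session

There is one attempt and no reset: what is moved stays moved. The work goes in short steps, Python scripts to look and compute and a shell command to move; the robot and the scene stay as the last step left them, time stands still between calls to the robot, and variables do not carry over. Pictures are saved under pics/ and viewed, at most 10 in all, crops included, and the job is handed in when it is done.

```bash
ls; mkdir -p pics; python3 - <<'E'
from rig import robot,cams
import cv2,numpy as np
for n in ("top","scene"):
    c=cams.camera(n); cv2.imwrite(f"pics/{n}0.png",c["color"]); np.savez(f"{n}0.npz",**c)
    print(n,c["fov_y"],c["cx"],c["cy"],np.round(c["view"],4).tolist())
o=robot.get_obs(); print(o)
E
```

```text
pics
top 46.448325269819 252.56707697579265 191.75282263459772 [[-0.0334, -0.9994, 0.0038, 0.1159], [-0.9787, 0.032, -0.203, 0.6035], [0.2028, -0.0106, -0.9792, 1.095], [0.0, 0.0, 0.0, 1.0]]
scene 48.92057814480153 255.8680967932505 186.66223748719557 [[-0.6239, -0.7815, -0.0017, 0.4302], [-0.3502, 0.2815, -0.8934, 0.2634], [0.6987, -0.5568, -0.4492, 0.8991], [0.0, 0.0, 0.0, 1.0]]
{'time': 0.1, 'q': array([ 9.63489235e-01,  5.28376350e-01,  1.43377237e+00, -5.21603283e-05,
        1.18142274e+00, -1.78505778e-01]), 'joint_velocities': array([-4.92721961e-04, -1.70005499e-03,  4.34143293e-04,  4.93673768e-04,
        9.08630898e-04, -2.78164959e-05]), 'joint_torque': array([-1.78913695e-05, -4.40987170e+01, -1.77151304e+01,  6.34819921e-02,
        5.33912040e-02, -3.15660850e-05]), 'position': array([0.25945064, 0.56783956, 0.20776817]), 'tool_rot': array([ 2.12752045e-01,  9.77105720e-01, -9.23243971e-04, -3.56536905e-04]), 'ft_force': array([ 0.71952966, -0.20343248,  0.43751072]), 'moment': array([ 0.02441203,  0.00176832, -0.03029339]), 'grip_force': 0.0, 'grip_width': 0.08678019272424815}
```

View pics/top0.png

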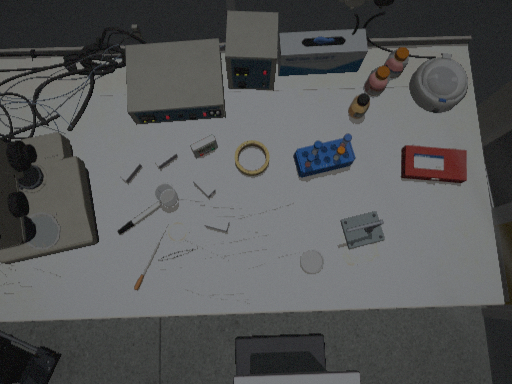

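View pics/scene0.png

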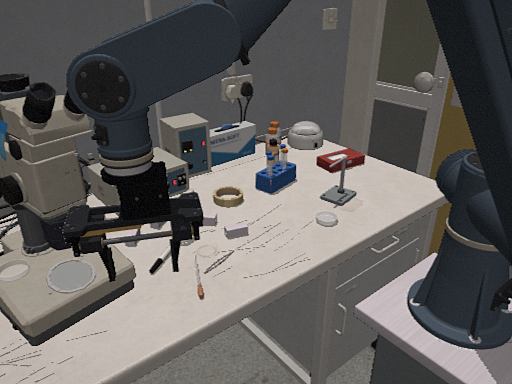

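The insert nearest the base is at top (217,227) and scene (236,230). The stand is at top (362,230) and scene (340,190). I'll make one enlarged montage of these.

```bash
cat > h.py <<'E'
import numpy as np,cv2
def K(c): return 192/np.tan(np.radians(c["fov_y"]/2))
def ray(c,u,v,z):
    """world point on plane z seen at pixel u,v (pinhole)"""
    f=K(c);V=np.array(c["view"]);R=V[:3,:3];t=V[:3,3]
    d=R.T@np.array([(u-c["cx"])/f,(v-c["cy"])/f,1]);o=-R.T@t
    return o+d*(z-o[2])/d[2]
def proj(c,p):
    V=np.array(c["view"]);q=V[:3,:3]@np.array(p)+V[:3,3];f=K(c)
    return c["cx"]+f*q[0]/q[2],c["cy"]+f*q[1]/q[2]
def load(n):
    return dict(np.load(n,allow_pickle=True))
E
python3 - <<'E'
from h import *
t=load("top0.npz");s=load("scene0.npz")
def crop(c,x,y,w,h,k): return cv2.resize(c["color"][y:y+h,x:x+w],None,fx=k,fy=k,interpolation=cv2.INTER_CUBIC)
a=crop(t,195,205,40,30,10);b=crop(t,330,205,60,45,400/60)
d=crop(s,216,215,40,30,10);e=crop(s,312,145,60,45,400/60)
m=np.vstack([np.hstack([a,b[:300]]),np.hstack([d,e[:300]])])
cv2.imwrite("pics/m1.png",m)
for u,v in((217,227),(205,187),(167,160),(131,172)): print(np.round(ray(t,u,v,.026),3))
E
```

```text
[0.523 0.192 0.026]
[0.632 0.222 0.026]
[0.71  0.324 0.026]
[0.679 0.42  0.026]
```

View pics/m1.png

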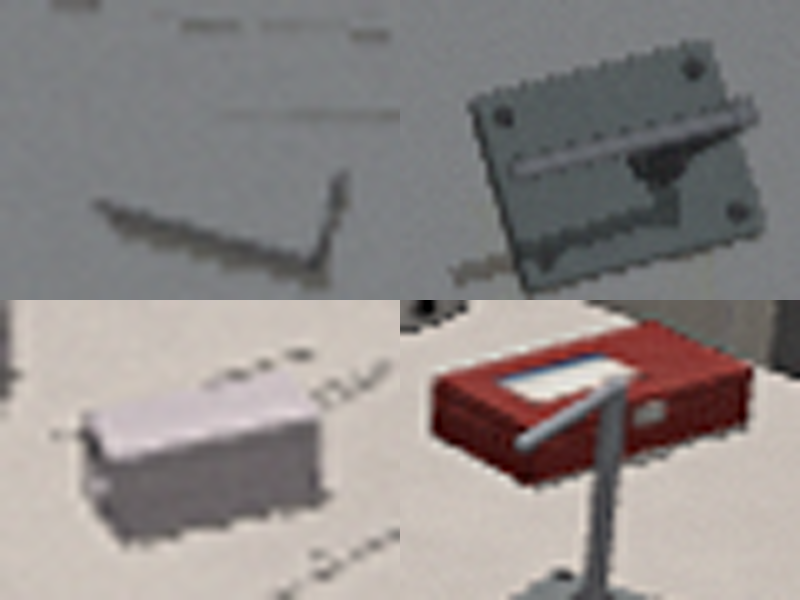

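The top view shows the insert's near top edge from about (204.5,225.3) to (226.3,231.8), with its right end reaching (229,222.4). The peg runs from tip (346.8,230.2) to post top (383,221). In the scene view the peg tip is at (329.5,166.5) and the insert's left end shows a hole.

```bash
python3 - <<'E'
from h import *
t=load("top0.npz");s=load("scene0.npz")
R=np.round
for p in((204.5,225.3),(226.3,231.8),(229.2,222.4)): print("ins top",R(ray(t,*p,.026),4))
for p in((224.5,226.5),(227.5,231),(248,226.5),(243.5,222.5)): print("ins scene",R(ray(s,*p,.026),4))
for c,p,z in((t,(346.8,230.2),.13),(t,(383.2,221.2),.13),(s,(329.5,166.5),.13),(s,(346.2,156.2),.134)): print("peg",R(ray(c,*p,z),4))
# foot corners
for p in((70,103),(305,42),(365,230),(125,292)): print("foot",R(ray(t,330+p[0]/6.667,205+p[1]/6.667,.012),4))
from scipy.spatial.transform import Rotation as Ro
from rig import robot
o=robot.get_obs();print(R(Ro.from_quat(o["tool_rot"]).as_matrix(),3))
E
```

```text
ins top [0.5287 0.2246 0.026 ]
ins top [0.5097 0.1678 0.026 ]
ins top [0.5342 0.1596 0.026 ]
ins scene [0.5519 0.2193 0.026 ]
ins scene [0.5282 0.226  0.026 ]
ins scene [0.5118 0.1694 0.026 ]
ins scene [0.536  0.1664 0.026 ]
peg [ 0.4918 -0.1252  0.13  ]
peg [ 0.5106 -0.2142  0.13  ]
peg [ 0.4927 -0.1228  0.13  ]
peg [ 0.5081 -0.2151  0.134 ]
foot [ 0.5316 -0.1363  0.012 ]
foot [ 0.5532 -0.2325  0.012 ]
foot [ 0.4771 -0.2495  0.012 ]
foot [ 0.4559 -0.1525  0.012 ]
[[-0.909  0.416 -0.001]
 [ 0.416  0.909 -0.002]
 [ 0.    -0.002 -1.   ]]
```

```bash
python3 -m pendant '[{"jaw":1,"linear":[-2.84,-1.29,0.4],"twist":0},{"jaw":1,"linear":[-2.84,-1.29,0.4],"twist":0},{"jaw":1,"linear":[-2.84,-1.29,0.4],"twist":0},{"jaw":1,"linear":[-2.84,-1.29,0.4],"twist":0},{"jaw":1,"linear":[-2.84,-1.29,0.4],"twist":0},{"jaw":1,"linear":[-2.84,-1.29,0.4],"twist":0},{"jaw":1,"linear":[-2.84,-1.29,0.4],"twist":0},{"jaw":1,"linear":[-2.84,-1.29,0.4],"twist":0},{"jaw":1,"linear":[-2.84,-1.29,0.4],"twist":0},{"jaw":1,"linear":[-2.84,-1.29,0.4],"twist":0},{"jaw":1,"linear":[-2.84,-1.29,0.4],"twist":0},{"jaw":1,"linear":[-2.84,-1.29,0.4],"twist":0}]' 20
cat > g.py <<'E'
import numpy as np,sys
from rig import robot
from scipy.spatial.transform import Rotation as Ro
def rel(target,ang=None):
    """shift in tool axes (cm) to world target, and twist (deg) so that tool x has world angle ang"""
    o=robot.get_obs();R=Ro.from_quat(o["tool_rot"]).as_matrix()
    a=np.degrees(np.arctan2(R[1,0],R[0,0]))
    print("t",round(o["time"],2),"pos",np.round(o["position"],4),"xang",round(a,2),"tilt",np.round(R[:2,2],3),"q",np.round(o["q"],2),"w",round(o["grip_width"],4),"gf",round(o["grip_force"],1),"F",np.round(o["ft_force"],1))
    print("shift cm",np.round(R.T@(np.array(target)-o["position"])*100,2), "" if ang is None else "twist %.1f"%((a-ang+180)%360-180))
if __name__=="__main__":
    v=[float(x) for x in sys.argv[1:]]; rel(v[:3],v[3] if len(v)>3 else None)
E
python3 g.py .532 .194 .15 73
python3 - <<'E'
from rig import cams
import cv2,numpy as np
c=cams.camera("wrist");cv2.imwrite("pics/w1.png",c["color"]);np.savez("w1.npz",**c)
V=c["view"];print(c["fov_y"],c["cx"],c["cy"],np.round(-V[:3,:3].T@V[:3,3],3),np.round(V[:3,:3],2).tolist())
E
```

```text
time: 1.1
position: [0.5059, 0.2845, 0.1601]
tool_rot: [0.213, 0.977, -0.0, -0.0]
ft_force: [0.3, -0.2, 0.5]
grip_width: 0.087
grip_force: 0.0
t 1.1 pos [0.5059 0.2845 0.1601] xang 155.43 tilt [-0.001 -0.   ] q [ 0.32  0.53  1.59  0.    1.02 -0.82] w 0.087 gf 0.0 F [ 0.3 -0.2  0.5]
shift cm [-6.14 -7.15  1.01] twist 82.4
65.70646984690485 251.35930453850543 190.8669222110004 [0.436 0.316 0.336] [[0.42, 0.91, -0.0], [0.87, -0.4, 0.28], [0.26, -0.12, -0.96]]
```

View pics/w1.png

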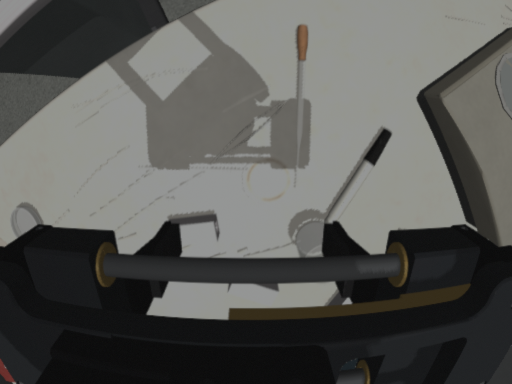

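The wrist view shows the insert's top at about (195,230) left of the finger, and the beaker rim at (268,180), nearly under the TCP. The beaker stays clear of the planned grasp. I'll move over the insert and turn.

```bash
python3 -m pendant '[{"jaw":1,"linear":[-2.05,-2.38,0],"twist":0},{"jaw":1,"linear":[-2.05,-2.38,0],"twist":0},{"jaw":1,"linear":[-2.05,-2.38,0],"twist":0},{"jaw":1,"linear":[0,0,0],"twist":7},{"jaw":1,"linear":[0,0,0],"twist":7},{"jaw":1,"linear":[0,0,0],"twist":7},{"jaw":1,"linear":[0,0,0],"twist":7},{"jaw":1,"linear":[0,0,0],"twist":7},{"jaw":1,"linear":[0,0,0],"twist":7},{"jaw":1,"linear":[0,0,0],"twist":7},{"jaw":1,"linear":[0,0,0],"twist":7},{"jaw":1,"linear":[0,0,0],"twist":7}]'
python3 -m pendant '[{"jaw":1,"linear":[0,0,0],"twist":6.5},{"jaw":1,"linear":[0,0,0],"twist":6.5},{"jaw":1,"linear":[0,0,0],"twist":6.4},{"jaw":1,"linear":[0,0,0],"twist":0}]'
python3 g.py .532 .194 .019 73
python3 - <<'E'
from rig import cams
import cv2,numpy as np
c=cams.camera("wrist");cv2.imwrite("pics/w2.png",c["color"]);np.savez("w2.npz",**c)
E
```

```text
time: 2.15
position: [0.5312, 0.1955, 0.1603]
tool_rot: [0.694, 0.72, -0.0, -0.0]
ft_force: [0.4, -0.2, -0.4]
grip_width: 0.087
grip_force: 0.0
time: 2.48
position: [0.5313, 0.1955, 0.1603]
tool_rot: [0.804, 0.594, -0.0, -0.0]
ft_force: [-0.4, -0.4, 0.4]
grip_width: 0.0872
grip_force: 0.0
t 2.48 pos [0.5313 0.1955 0.1603] xang 72.92 tilt [-0.001 -0.   ] q [0.16 0.51 1.63 0.   1.   0.45] w 0.0872 gf 0.0 F [-0.4 -0.4  0.4]
shift cm [-0.12  0.12 14.13] twist -0.1
```

View pics/w2.png

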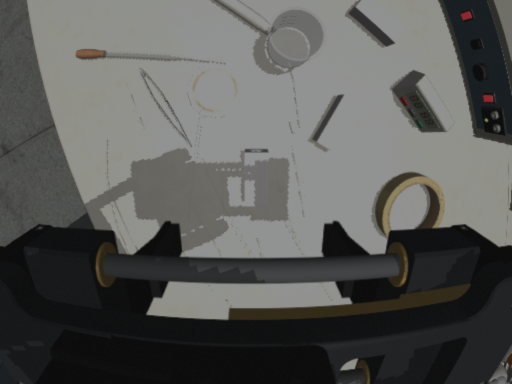

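```bash
python3 - <<'E'
from h import *
c=load("w2.npz");f=K(c);V=c["view"];R=V[:3,:3];o=-R.T@V[:3,3]
def fr(u,v,z):
    x,y=u-c["cx"],v-c["cy"];r=np.hypot(x,y);th=r/f
    d=R.T@np.array([np.sin(th)*x/r,np.sin(th)*y/r,np.cos(th)]);return o+d*(z-o[2])/d[2]
for p in((245,151),(268,150)): print(np.round(fr(*p,.026),4))
s=load("scene0.npz")["color"][218:250,218:252]
cv2.imwrite("pics/m2.png",np.hstack([cv2.resize(c["color"][135:215,216:296],(560,560),interpolation=2)]))
E
```

```text
[0.534  0.2248 0.026 ]
[0.5575 0.2188 0.026 ]
```

View pics/m2.png

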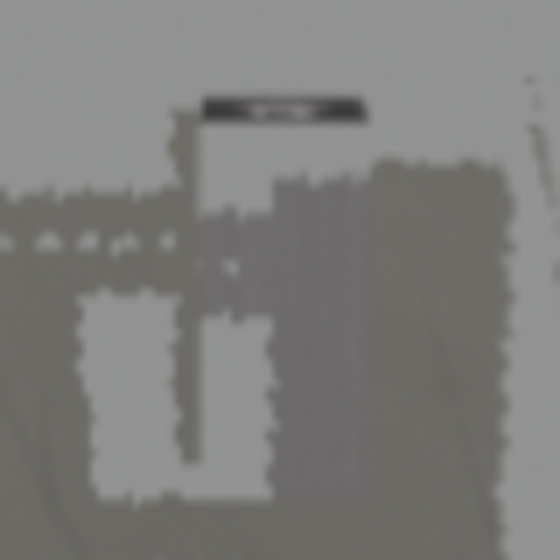

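The bar's near end is at about (256,150) as a dark strip. Which end has the deep hole stays unclear, so the peg will decide. I'll descend and grip.

```bash
python3 -m pendant '[{"jaw":1,"linear":[-0.1,0.35,3.5],"twist":0},{"jaw":1,"linear":[0,0,3.5],"twist":0},{"jaw":1,"linear":[0,0,3.5],"twist":0},{"jaw":1,"linear":[0,0,2.5],"twist":0},{"jaw":1,"linear":[0,0,1.0],"twist":0},{"jaw":0.1,"linear":[0,0,0],"twist":0},{"jaw":0.1,"linear":[0,0,0],"twist":0},{"jaw":0.1,"linear":[0,0,0],"twist":0},{"jaw":0.1,"linear":[0,0,0],"twist":0},{"jaw":0.1,"linear":[0,0,0],"twist":0},{"jaw":0.1,"linear":[0,0,0],"twist":0},{"jaw":0.1,"linear":[0,0,0],"twist":0}]' 25
python3 g.py .5 0 .2 102
```

```text
time: 3.53
position: [0.5352, 0.1935, 0.0216]
tool_rot: [0.804, 0.595, 0.001, 0.0]
ft_force: [-0.2, -0.0, 0.0]
grip_width: 0.0483
grip_force: 0.0
t 3.53 pos [0.5352 0.1935 0.0216] xang 73.04 tilt [0.002 0.   ] q [ 0.15  0.73  1.71 -0.    0.7   0.45] w 0.0483 gf 0.0 F [-0.2 -0.   0. ]
shift cm [-19.53   2.3  -17.86] twist -29.0
```

```bash
python3 -m pendant '[{"jaw":0.1,"linear":[0,0,0],"twist":0},{"jaw":0.1,"linear":[0,0,0],"twist":0},{"jaw":0.1,"linear":[0,0,0],"twist":0},{"jaw":0.1,"linear":[0,0,0],"twist":0},{"jaw":0.1,"linear":[0,0,0],"twist":0},{"jaw":0.1,"linear":[0,0,0],"twist":0},{"jaw":0.1,"linear":[0,0,0],"twist":0},{"jaw":0.1,"linear":[0,0,0],"twist":0}]' 25
python3 g.py .5 0 .2 102
```

```text
time: 4.2
position: [0.5346, 0.1934, 0.0206]
tool_rot: [0.804, 0.595, -0.0, -0.0]
ft_force: [-0.3, 0.0, -0.3]
grip_width: 0.009
grip_force: 0.0
t 4.2 pos [0.5346 0.1934 0.0206] xang 73.03 tilt [-0. -0.] q [ 0.15  0.73  1.71 -0.    0.7   0.45] w 0.009 gf 0.0 F [-0.3  0.  -0.3]
shift cm [-19.51   2.33 -17.94] twist -29.0
```

Gripper closed to 9 mm, so it missed. I'll look again.

```bash
python3 - <<'E'
from rig import cams
from h import *
t=cams.camera("top");s=cams.camera("scene");np.savez("top1.npz",**t);np.savez("scene1.npz",**s)
a=cv2.resize(t["color"][170:270,150:280],(650,500),interpolation=2)[:300]
b=cv2.resize(s["color"][190:250,190:320],(650,300),interpolation=2)
a=cv2.resize(t["color"][195:255,155:285],(650,300),interpolation=2)
cv2.imwrite("pics/m3.png",np.vstack([a,b]))
E
```

```text
(no output)
```

View pics/m3.png

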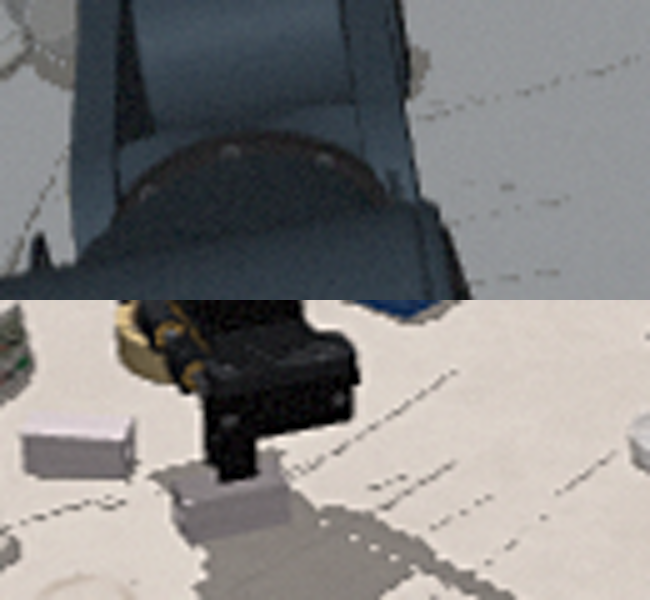

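The scene crop shows the insert unmoved at (236,231), with the finger ending at about (237,225) at or behind its top face. I'll check with depth.

```bash
python3 - <<'E'
from h import *
s=load("scene1.npz");s0=load("scene0.npz");f=K(s);V=s["view"]
def P(s,u,v):
    d=s["depth"][v,u];return np.round(V[:3,:3].T@(np.array([(u-s["cx"])/f*d,(v-s["cy"])/f*d,d])-V[:3,3]),4)
for uv in((237,218),(237,222),(237,224),(237,225),(237,226),(237,227),(231,228),(245,226),(240,234)): print(uv,P(s,*uv),P(s0,*uv))
print(proj(s,(.5346,.1934,.0206)),proj(s,(.535,.1935,.013)), proj(s,(.5346,.1934,.0036)))
E
python3 g.py .5 0 .2
```

```text
(237, 218) [0.4616 0.2413 0.1034] [6.015e-01 1.413e-01 5.000e-04]
(237, 222) [0.5211 0.1991 0.0472] [0.5811 0.1562 0.0022]
(237, 224) [0.5195 0.2004 0.0423] [0.542  0.1843 0.0252]
(237, 225) [0.5234 0.1977 0.0362] [0.5385 0.187  0.0247]
(237, 226) [0.5335 0.1906 0.0253] [0.5328 0.1911 0.0259]
(237, 227) [0.529  0.1939 0.0256] [0.5302 0.193  0.0246]
(231, 228) [0.5338 0.2105 0.0266] [0.5339 0.2104 0.0265]
(245, 226) [0.524  0.1704 0.022 ] [0.5203 0.1731 0.0249]
(240, 234) [0.5199 0.1909 0.0064] [0.52   0.1909 0.0063]
(np.float64(235.96890149071794), np.float64(227.63879883258755)) (np.float64(235.9167778208468), np.float64(229.94145912375046)) (np.float64(236.11009399662518), np.float64(232.88024037876934))
t 4.3 pos [0.5347 0.1934 0.0206] xang 73.03 tilt [-0.  0.] q [0.15 0.73 1.71 0.   0.7  0.45] w 0.0086 gf 0.0 F [ 0.2 -0.5 -0.1]
shift cm [-19.52   2.33 -17.94]
```

```bash
python3 - <<'E'
from h import *
from rig import robot,cams
print(robot.nose_length)
s=load("scene0.npz");y=np.array([.416,.909,0]);p=np.array([.2594,.5678,.2078])
for k in(-.055,-.045,.045,.055): print(k,[tuple(np.round(proj(s,p+k*y+[0,0,dz]),0)) for dz in(-.017,.0,.017,.05)])
w=cams.camera("wrist");V=w["view"];o=-V[:3,:3].T@V[:3,3];f=K(w);print("cam",o)
for u,v in((251,60),(251,100),(200,120),(251,140),(251,150),(251,160),(251,170),(251,180)):
    d=w["depth"][v,u];x,yy=u-w["cx"],v-w["cy"];r=np.hypot(x,yy);th=r/f;c=np.array([np.tan(th)*x/r,np.tan(th)*yy/r,1])*d
    print(u,v,round(float(d),3),np.round(V[:3,:3].T@(c-V[:3,3]),4))
cv2.imwrite("pics/m4.png",np.hstack([cv2.resize(s["color"][170:300,60:230],(510,390),interpolation=2),cv2.resize(w["color"][80:275,180:325],(290,390),interpolation=2)]))
E
```

```text
0.017
-0.055 [(np.float64(181.0), np.float64(282.0)), (np.float64(180.0), np.float64(274.0)), (np.float64(179.0), np.float64(265.0)), (np.float64(178.0), np.float64(248.0))]
-0.045 [(np.float64(175.0), np.float64(283.0)), (np.float64(174.0), np.float64(275.0)), (np.float64(173.0), np.float64(266.0)), (np.float64(171.0), np.float64(249.0))]
0.045 [(np.float64(117.0), np.float64(292.0)), (np.float64(116.0), np.float64(283.0)), (np.float64(114.0), np.float64(275.0)), (np.float64(111.0), np.float64(257.0))]
0.055 [(np.float64(111.0), np.float64(293.0)), (np.float64(109.0), np.float64(284.0)), (np.float64(107.0), np.float64(276.0)), (np.float64(104.0), np.float64(258.0))]
cam [0.55800187 0.26652946 0.19619442]
251 60 0.18 [ 5.666e-01  2.956e-01 -5.000e-04]
251 100 0.187 [ 5.588e-01  2.701e-01 -4.000e-04]
200 120 0.191 [ 5.228e-01  2.677e-01 -1.000e-04]
251 140 0.195 [ 0.551   0.2446 -0.0008]
251 150 0.198 [ 0.549   0.2381 -0.0012]
251 160 0.198 [5.471e-01 2.319e-01 4.000e-04]
251 170 0.2 [ 5.450e-01  2.252e-01 -1.000e-04]
251 180 0.195 [0.5435 0.2202 0.0067]
```

View pics/m4.png

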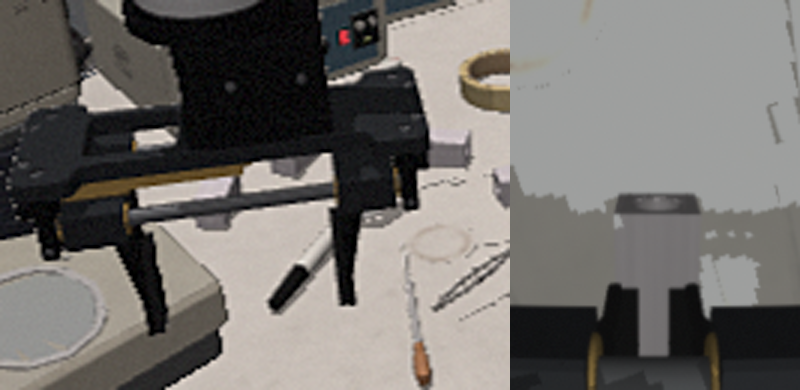

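The wrist and scene crops show the fingertips about 2 cm shorter than stated: at the start they end at (176,271) and (112,281), roughly 6 mm above the TCP. So they closed above the bar. I'll reopen, go lower in steps and watch the force.

```bash
python3 -m pendant '[{"jaw":0.7,"linear":[0,0,0],"twist":0},{"jaw":0.7,"linear":[0,0,0],"twist":0},{"jaw":0.7,"linear":[0,0,0],"twist":0},{"jaw":0.7,"linear":[0,0,0],"twist":0},{"jaw":0.7,"linear":[0,0,0],"twist":0},{"jaw":0.7,"linear":[0,0,0],"twist":0},{"jaw":0.7,"linear":[0,0,0],"twist":0},{"jaw":0.7,"linear":[0,0,0],"twist":0},{"jaw":0.7,"linear":[0,0,0.8],"twist":0},{"jaw":0.7,"linear":[0,0,0.7],"twist":0},{"jaw":0.7,"linear":[0,0,0],"twist":0}]' 25
python3 g.py .5 0 .2
python3 - <<'E'
from rig import cams
from h import *
s=cams.camera("scene");np.savez("scene2.npz",**s);f=K(s);V=s["view"]
# dark finger pixels: list lowest dark z points near the insert
d=s["depth"];u,v=np.meshgrid(np.arange(512),np.arange(384))
c=np.stack([(u-s["cx"])/f*d,(v-s["cy"])/f*d,d],-1)-V[:3,3];p=c@V[:3,:3]
m=(s["color"].max(2)<45)&(abs(p[...,0]-.535)<.08)&(abs(p[...,1]-.1935)<.05)&(p[...,2]<.06)
q=p[m];i=np.argsort(q[:,2])[:12];print(np.round(q[i],3))
E
```

```text
time: 5.27
position: [0.5335, 0.1932, 0.004]
tool_rot: [0.804, 0.595, -0.001, -0.001]
ft_force: [0.1, 0.5, 0.1]
grip_width: 0.0601
grip_force: 0.0
t 5.27 pos [0.5335 0.1932 0.004 ] xang 73.03 tilt [-0.003 -0.   ] q [ 0.15  0.76  1.72 -0.    0.67  0.45] w 0.0601 gf 0.0 F [0.1 0.5 0.1]
shift cm [-19.48   2.38 -19.58] 
[[0.497 0.201 0.019]
 [0.498 0.203 0.019]
 [0.494 0.2   0.02 ]
 [0.499 0.213 0.02 ]
 [0.565 0.192 0.02 ]
 [0.495 0.196 0.021]
 [0.561 0.191 0.022]
 [0.498 0.21  0.022]
 [0.565 0.188 0.022]
 [0.497 0.217 0.022]
 [0.496 0.209 0.023]
 [0.494 0.2   0.023]]
```

```bash
python3 -m pendant '[{"jaw":0.6,"linear":[0,0,0.6],"twist":0},{"jaw":0.6,"linear":[0,0,0.4],"twist":0},{"jaw":0.6,"linear":[0,0,0.3],"twist":0},{"jaw":0.6,"linear":[0,0,0],"twist":0}]' 25
python3 g.py .5 0 .2
python3 -m pendant '[{"jaw":0.1,"linear":[0,0,0],"twist":0},{"jaw":0.1,"linear":[0,0,0],"twist":0},{"jaw":0.1,"linear":[0,0,0],"twist":0},{"jaw":0.1,"linear":[0,0,0],"twist":0},{"jaw":0.1,"linear":[0,0,0],"twist":0},{"jaw":0.1,"linear":[0,0,0],"twist":0},{"jaw":0.1,"linear":[0,0,0],"twist":0},{"jaw":0.1,"linear":[0,0,0],"twist":0}]' 25
python3 g.py .5 0 .2 102
```

```text
time: 5.65
position: [0.5341, 0.1933, -0.0082]
tool_rot: [0.804, 0.595, -0.001, -0.0]
ft_force: [-0.9, -0.8, 0.3]
grip_width: 0.053
grip_force: 0.0
t 5.65 pos [ 0.5341  0.1933 -0.0082] xang 73.03 tilt [-0.001 -0.   ] q [ 0.15  0.78  1.72 -0.    0.65  0.45] w 0.053 gf 0.0 F [-0.9 -0.8  0.3]
shift cm [-19.5    2.35 -20.81] 
time: 6.32
position: [0.5349, 0.1935, -0.0071]
tool_rot: [0.804, 0.595, 0.0, 0.0]
ft_force: [0.2, 0.8, 1.1]
grip_width: 0.0259
grip_force: 25.0
t 6.32 pos [ 0.5349  0.1935 -0.0071] xang 73.03 tilt [0.001 0.   ] q [ 0.15  0.78  1.72 -0.    0.65  0.45] w 0.0259 gf 25.0 F [0.2 0.8 1.1]
shift cm [-19.52   2.31 -20.71] twist -29.0
```

Gripped: 26 mm wide at 25 N. Bar centre line is 20 mm above the reported TCP. I'll lift and carry it towards the peg, right-hand end first.

```bash
python3 -m pendant '[{"jaw":0.1,"linear":[0,0,-2.5],"twist":0},{"jaw":0.1,"linear":[0,0,-4.1],"twist":0},{"jaw":0.1,"linear":[0,0,-4.1],"twist":0},{"jaw":0.1,"linear":[0,0,-4.1],"twist":0},{"jaw":0.1,"linear":[-3.64,0.26,0],"twist":0},{"jaw":0.1,"linear":[-3.64,0.26,0],"twist":0},{"jaw":0.1,"linear":[-3.64,0.26,0],"twist":0},{"jaw":0.1,"linear":[-3.64,0.26,0],"twist":0},{"jaw":0.1,"linear":[-3.64,0.26,0],"twist":0},{"jaw":0.1,"linear":[-3.64,0.26,0],"twist":0},{"jaw":0.1,"linear":[-3.64,0.26,0],"twist":0}]' 25
python3 -m pendant '[{"jaw":0.1,"linear":[0,0,0],"twist":-5.8},{"jaw":0.1,"linear":[0,0,0],"twist":-5.8},{"jaw":0.1,"linear":[0,0,0],"twist":-5.8},{"jaw":0.1,"linear":[0,0,0],"twist":-5.8},{"jaw":0.1,"linear":[0,0,0],"twist":-5.8},{"jaw":0.1,"linear":[0,0,0],"twist":0},{"jaw":0.1,"linear":[0,0,0],"twist":0}]' 25
python3 g.py .4776 -.0555 .108 102
python3 - <<'E'
from rig import cams
from h import *
t=cams.camera("top");s=cams.camera("scene");np.savez("top3.npz",**t);np.savez("scene3.npz",**s)
a=cv2.resize(t["color"][190:250,280:400],(600,300),interpolation=2)
b=cv2.resize(s["color"][135:195,255:375],(600,300),interpolation=2)
cv2.imwrite("pics/m5.png",np.vstack([a,b]))
E
```

```text
time: 7.23
position: [0.4767, -0.0569, 0.1406]
tool_rot: [0.804, 0.595, -0.0, -0.0]
ft_force: [-0.2, 0.2, -1.2]
grip_width: 0.0257
grip_force: 25.0
time: 7.82
position: [0.4774, -0.0555, 0.1405]
tool_rot: [0.63, 0.776, -0.0, -0.0]
ft_force: [0.1, 0.6, -1.1]
grip_width: 0.0258
grip_force: 25.0
t 7.82 pos [ 0.4774 -0.0555  0.1405] xang 101.88 tilt [-0.  0.] q [-0.35  0.44  1.86  0.    0.84 -0.56] w 0.0258 gf 25.0 F [ 0.1  0.6 -1.1]
shift cm [-0.01  0.02  3.25] twist -0.1
```

View pics/m5.png

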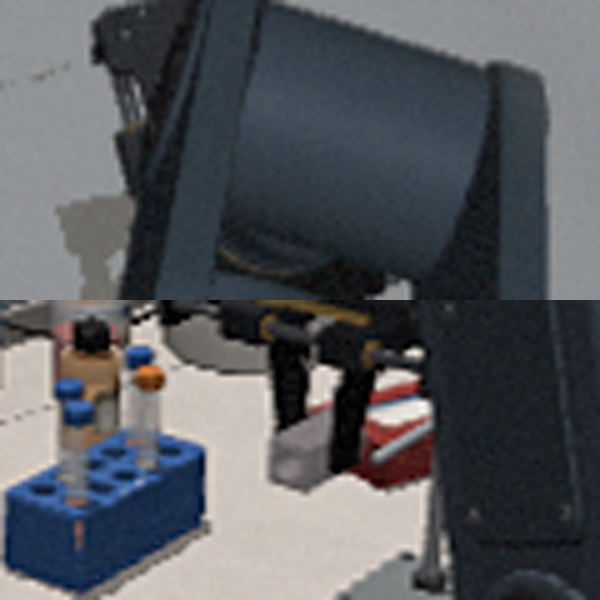

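The scene crop shows the bar's outer end, facing the camera at about (314,168), with a light shallow-looking disc. The peg tip is at (331,166), in line with the bar. I'll lower and slide on slowly.

```bash
python3 -m pendant '[{"jaw":0.1,"linear":[0,0,1.6],"twist":0},{"jaw":0.1,"linear":[0,0,1.6],"twist":0},{"jaw":0.1,"linear":[0,0,0],"twist":0},{"jaw":0.1,"linear":[-1.5,0,0],"twist":0},{"jaw":0.1,"linear":[-1.5,0,0],"twist":0},{"jaw":0.1,"linear":[-1,0,0],"twist":0},{"jaw":0.1,"linear":[-0.5,0,0],"twist":0},{"jaw":0.1,"linear":[-0.5,0,0],"twist":0},{"jaw":0.1,"linear":[-0.5,0,0],"twist":0},{"jaw":0.1,"linear":[0,0,0],"twist":0}]' 25
python3 g.py .4922 -.124 .108 102
```

```text
time: 8.75
position: [0.4874, -0.1008, 0.1088]
tool_rot: [0.632, 0.775, 0.005, -0.006]
ft_force: [4.4, 25.3, 4.5]
grip_width: 0.026
grip_force: 25.0
t 8.75 pos [ 0.4874 -0.1008  0.1088] xang 101.64 tilt [-0.003  0.016] q [-0.44  0.52  1.84  0.02  0.8  -0.65] w 0.026 gf 25.0 F [ 4.4 25.3  4.5]
shift cm [-2.37 -0.    0.04] twist -0.4
```

Blocked at about 25 N near the tip, so this is either the recess or a rim hit. The saved depth of the visible outer end should tell.

```bash
python3 -m pendant '[{"jaw":0.1,"linear":[1.5,0,0],"twist":0},{"jaw":0.1,"linear":[1.5,0,0],"twist":0},{"jaw":0.1,"linear":[1.0,0,0],"twist":0},{"jaw":0.1,"linear":[0,0,0],"twist":0}]' 25
python3 g.py .4776 -.0555 .108 102
python3 - <<'E'
from rig import cams
from h import *
s=cams.camera("scene");np.savez("scene4.npz",**s)
def bar(n,tcp,ang=101.9):
    s=load(n);f=K(s);V=s["view"];d=s["depth"];u,v=np.meshgrid(np.arange(512),np.arange(384))
    p=(np.stack([(u-s["cx"])/f*d,(v-s["cy"])/f*d,d],-1)-V[:3,3])@V[:3,:3]
    a=np.radians(ang);q=p-np.array(tcp)-[0,0,.020]
    x=q@[np.cos(a),np.sin(a),0];y=q@[np.sin(a),-np.cos(a),0];z=q[...,2]
    m=(abs(y)<.016)&(abs(z)<.016)&(x>.008)&(x<.045)
    for i,j in np.argwhere(m): print((j,i),"x %.1f y %.1f z %.1f g %d"%(x[i,j]*1e3,y[i,j]*1e3,z[i,j]*1e3,s["color"][i,j].mean()))
bar("scene4.npz",__import__("rig").robot.get_obs()["position"])
E
```

```text
time: 9.08
position: [0.4795, -0.0682, 0.1088]
tool_rot: [0.628, 0.778, -0.0, -0.001]
ft_force: [-0.4, 0.2, -0.5]
grip_width: 0.0258
grip_force: 25.0
t 9.08 pos [ 0.4795 -0.0682  0.1088] xang 102.13 tilt [-0.002  0.001] q [-0.37  0.5   1.87  0.    0.77 -0.58] w 0.0258 gf 25.0 F [-0.4  0.2 -0.5]
shift cm [1.29 0.08 0.08] twist 0.1
(np.int64(314), np.int64(168)) x 10.4 y 14.5 z 15.0 g 3
(np.int64(315), np.int64(168)) x 8.2 y 12.6 z 14.8 g 22
(np.int64(314), np.int64(169)) x 13.6 y 12.4 z 13.6 g 41
(np.int64(315), np.int64(169)) x 10.5 y 11.0 z 12.9 g 111
(np.int64(316), np.int64(169)) x 8.1 y 9.1 z 12.6 g 124
(np.int64(313), np.int64(170)) x 23.3 y 9.6 z 14.7 g 102
(np.int64(314), np.int64(170)) x 20.6 y 8.0 z 14.2 g 127
(np.int64(315), np.int64(170)) x 15.8 y 7.6 z 12.6 g 128
(np.int64(316), np.int64(170)) x 12.9 y 6.0 z 12.0 g 125
(np.int64(317), np.int64(170)) x 13.7 y 2.3 z 13.4 g 125
(np.int64(319), np.int64(170)) x 9.1 y -1.5 z 12.9 g 121
(np.int64(320), np.int64(170)) x 8.1 y -4.2 z 13.3 g 126
(np.int64(311), np.int64(171)) x 28.1 y 13.1 z 12.2 g 151
(np.int64(312), np.int64(171
[... 6838 characters left out ...]
p.int64(316), np.int64(180)) x 32.7 y -7.9 z -8.0 g 91
(np.int64(317), np.int64(180)) x 35.3 y -12.7 z -5.6 g 94
(np.int64(318), np.int64(180)) x 31.8 y -13.9 z -6.5 g 88
(np.int64(319), np.int64(180)) x 22.1 y -11.4 z -10.9 g 79
(np.int64(320), np.int64(180)) x 17.0 y -11.7 z -12.7 g 75
(np.int64(314), np.int64(181)) x 35.0 y -3.0 z -11.8 g 131
(np.int64(315), np.int64(181)) x 34.1 y -5.7 z -11.3 g 90
(np.int64(316), np.int64(181)) x 30.9 y -7.1 z -12.0 g 82
(np.int64(317), np.int64(181)) x 30.0 y -9.8 z -11.5 g 85
(np.int64(318), np.int64(181)) x 29.3 y -12.6 z -11.0 g 75
(np.int64(319), np.int64(181)) x 24.9 y -13.3 z -12.4 g 118
(np.int64(317), np.int64(182)) x 34.0 y -12.4 z -12.4 g 133
```

The depth is clear: inside the disc of the outer (tool +x) end, points lie up to 18 mm behind the face. That is the deep hole, and the other end is the recess. I'll turn half a turn.

```bash
R='';python3 -m pendant '[{"jaw":0.1,"linear":[0.5,0,0],"twist":7},{"jaw":0.1,"linear":[0,0,0],"twist":7},{"jaw":0.1,"linear":[0,0,0],"twist":7},{"jaw":0.1,"linear":[0,0,0],"twist":7},{"jaw":0.1,"linear":[0,0,0],"twist":7},{"jaw":0.1,"linear":[0,0,0],"twist":7},{"jaw":0.1,"linear":[0,0,0],"twist":7},{"jaw":0.1,"linear":[0,0,0],"twist":7},{"jaw":0.1,"linear":[0,0,0],"twist":7},{"jaw":0.1,"linear":[0,0,0],"twist":7},{"jaw":0.1,"linear":[0,0,0],"twist":7},{"jaw":0.1,"linear":[0,0,0],"twist":7}]' 25 >/dev/null
python3 -m pendant '[{"jaw":0.1,"linear":[0,0,0],"twist":7},{"jaw":0.1,"linear":[0,0,0],"twist":7},{"jaw":0.1,"linear":[0,0,0],"twist":7},{"jaw":0.1,"linear":[0,0,0],"twist":7},{"jaw":0.1,"linear":[0,0,0],"twist":7},{"jaw":0.1,"linear":[0,0,0],"twist":7},{"jaw":0.1,"linear":[0,0,0],"twist":7},{"jaw":0.1,"linear":[0,0,0],"twist":7},{"jaw":0.1,"linear":[0,0,0],"twist":7},{"jaw":0.1,"linear":[0,0,0],"twist":7},{"jaw":0.1,"linear":[0,0,0],"twist":7},{"jaw":0.1,"linear":[0,0,0],"twist":7}]' 25 >/dev/null
python3 -m pendant '[{"jaw":0.1,"linear":[0,0,0],"twist":6},{"jaw":0.1,"linear":[0,0,0],"twist":6.1},{"jaw":0.1,"linear":[0,0,0],"twist":0},{"jaw":0.1,"linear":[0,0,0],"twist":0}]' 25
python3 g.py .4780 -.0565 .108 -78
```

```text
time: 11.47
position: [0.4803, -0.0662, 0.1088]
tool_rot: [0.777, -0.629, 0.0, -0.0]
ft_force: [0.4, 1.0, -1.4]
grip_width: 0.026
grip_force: 25.0
t 11.47 pos [ 0.4803 -0.0662  0.1088] xang -77.96 tilt [ 0.001 -0.001] q [-0.37  0.5   1.87 -0.    0.76  2.56] w 0.026 gf 25.0 F [ 0.4  1.  -1.4]
shift cm [-1.    0.02  0.08] twist 0.0
```

```bash
python3 -m pendant '[{"jaw":0.1,"linear":[1.0,0.05,0.05],"twist":0},{"jaw":0.1,"linear":[1.0,0,0],"twist":0},{"jaw":0.1,"linear":[0.4,0,0],"twist":0},{"jaw":0.1,"linear":[0.4,0,0],"twist":0},{"jaw":0.1,"linear":[0.4,0,0],"twist":0},{"jaw":0.1,"linear":[0.4,0,0],"twist":0},{"jaw":0.1,"linear":[0.4,0,0],"twist":0},{"jaw":0.1,"linear":[0,0,0],"twist":0}]' 25
python3 g.py .4922 -.124 .108 -78
```

```text
time: 12.13
position: [0.4881, -0.1054, 0.1082]
tool_rot: [0.777, -0.63, 0.0, -0.0]
ft_force: [-0.7, 0.3, -1.0]
grip_width: 0.0256
grip_force: 25.0
t 12.13 pos [ 0.4881 -0.1054  0.1082] xang -78.1 tilt [ 0.001 -0.   ] q [-0.44  0.52  1.84 -0.    0.78  2.5 ] w 0.0256 gf 25.0 F [-0.7  0.3 -1. ]
shift cm [ 1.9  -0.02  0.02] twist -0.1
```

No force with the mouth about 14 mm past the tip, so the deep hole is going on. Continuing.

```bash
python3 -m pendant '[{"jaw":0.1,"linear":[0.8,0,0],"twist":0},{"jaw":0.1,"linear":[0.8,0,0],"twist":0},{"jaw":0.1,"linear":[0.5,0,0],"twist":0},{"jaw":0.1,"linear":[0.3,0,0],"twist":0},{"jaw":0.1,"linear":[0.2,0,0],"twist":0},{"jaw":0.1,"linear":[0.2,0,0],"twist":0},{"jaw":0.1,"linear":[0,0,0],"twist":0}]' 25
python3 g.py .4922 -.124 .108 -78
```

```text
time: 12.72
position: [0.4935, -0.1323, 0.1081]
tool_rot: [0.777, -0.63, 0.0, -0.0]
ft_force: [0.3, 0.7, -0.7]
grip_width: 0.0258
grip_force: 25.0
t 12.72 pos [ 0.4935 -0.1323  0.1081] xang -78.09 tilt [ 0. -0.] q [-0.48  0.53  1.81 -0.    0.8   2.45] w 0.0258 gf 25.0 F [ 0.3  0.7 -0.7]
shift cm [-0.84 -0.04  0.01] twist -0.1
```

```bash
python3 -m pendant '[{"jaw":0.1,"linear":[0.15,0,0],"twist":0},{"jaw":0.1,"linear":[0.15,0,0],"twist":0},{"jaw":0.1,"linear":[0,0,0],"twist":0}]' 25
python3 -m pendant '[{"jaw":0.1,"linear":[0.15,0,0],"twist":0},{"jaw":0.1,"linear":[0.1,0,0],"twist":0},{"jaw":0.1,"linear":[0,0,0],"twist":0}]' 25
python3 g.py .4922 -.124 .108 -78
```

```text
time: 12.97
position: [0.4942, -0.1351, 0.1082]
tool_rot: [0.777, -0.63, 0.0, -0.0]
ft_force: [0.5, -0.4, -1.9]
grip_width: 0.0258
grip_force: 25.0
time: 13.22
position: [0.4946, -0.1375, 0.1082]
tool_rot: [0.777, -0.63, -0.0, -0.0]
ft_force: [-0.2, 0.1, -0.9]
grip_width: 0.0259
grip_force: 25.0
t 13.22 pos [ 0.4946 -0.1375  0.1082] xang -78.07 tilt [-0.  0.] q [-0.49  0.53  1.81  0.    0.81  2.44] w 0.0259 gf 25.0 F [-0.2  0.1 -0.9]
shift cm [-1.37 -0.05  0.02] twist -0.1
```

```bash
python3 -m pendant '[{"jaw":0.1,"linear":[0.15,0,0],"twist":0},{"jaw":0.1,"linear":[0.15,0,0],"twist":0},{"jaw":0.1,"linear":[0,0,0],"twist":0}]' 25
python3 -m pendant '[{"jaw":0.1,"linear":[0.15,0,0],"twist":0},{"jaw":0.1,"linear":[0.1,0,0],"twist":0},{"jaw":0.1,"linear":[0,0,0],"twist":0}]' 25
python3 g.py .4922 -.124 .108 -78
```

```text
time: 13.47
position: [0.4944, -0.138, 0.108]
tool_rot: [0.776, -0.63, -0.002, -0.001]
ft_force: [0.7, 7.4, 2.0]
grip_width: 0.0259
grip_force: 25.0
time: 13.72
position: [0.4944, -0.1381, 0.1078]
tool_rot: [0.776, -0.631, -0.004, -0.002]
ft_force: [1.8, 12.1, 1.9]
grip_width: 0.026
grip_force: 25.0
t 13.72 pos [ 0.4944 -0.1381  0.1078] xang -78.25 tilt [-0.003  0.009] q [-0.49  0.53  1.8   0.01  0.81  2.44] w 0.026 gf 25.0 F [ 1.8 12.1  1.9]
shift cm [-1.43 -0.08 -0.  ] twist -0.2
```

It has bottomed out. I'll unload, lower until the hole rests on the peg, then release.

```bash
python3 -m pendant '[{"jaw":0.1,"linear":[-0.3,0,0],"twist":0},{"jaw":0.1,"linear":[-0.3,0,0],"twist":0},{"jaw":0.1,"linear":[0,0,0.1],"twist":0},{"jaw":0.1,"linear":[0,0,0],"twist":0}]' 25
python3 -m pendant '[{"jaw":0.1,"linear":[0,0,0.1],"twist":0},{"jaw":0.1,"linear":[0,0,0],"twist":0}]' 25
python3 g.py .4922 -.124 .106 -78
```

```text
time: 14.05
position: [0.4946, -0.1372, 0.1071]
tool_rot: [0.777, -0.63, 0.0, 0.0]
ft_force: [-0.5, 0.0, -0.8]
grip_width: 0.0256
grip_force: 25.0
time: 14.22
position: [0.4949, -0.1374, 0.1064]
tool_rot: [0.777, -0.63, 0.001, -0.0]
ft_force: [-0.4, -0.4, 1.0]
grip_width: 0.026
grip_force: 25.0
t 14.22 pos [ 0.4949 -0.1374  0.1064] xang -78.09 tilt [ 0.001 -0.001] q [-0.49  0.53  1.81 -0.    0.8   2.45] w 0.026 gf 25.0 F [-0.4 -0.4  1. ]
shift cm [-1.37 -0.01  0.04] twist -0.1
```

```bash
python3 -m pendant '[{"jaw":0.35,"linear":[0,0,0],"twist":0},{"jaw":0.5,"linear":[0,0,0],"twist":0},{"jaw":0.5,"linear":[0,0,0],"twist":0},{"jaw":0.5,"linear":[0,0,0],"twist":0},{"jaw":0.5,"linear":[0,0,0],"twist":0},{"jaw":0.5,"linear":[0,0,0],"twist":0},{"jaw":0.5,"linear":[0,0,0],"twist":0},{"jaw":0.5,"linear":[0,0,0],"twist":0},{"jaw":0.5,"linear":[0,0,0],"twist":0},{"jaw":0.5,"linear":[0,0,0],"twist":0},{"jaw":0.5,"linear":[0,0,0],"twist":0},{"jaw":0.5,"linear":[0,0,0],"twist":0}]' 25
python3 g.py .4922 -.124 .106 -78
python3 - <<'E'
from rig import cams
from h import *
s=cams.camera("scene");w=cams.camera("wrist");np.savez("scene5.npz",**s)
a=cv2.resize(s["color"][140:200,300:380],(400,300),interpolation=2)
b=cv2.resize(w["color"][60:285,100:400],(400,300),interpolation=2)
cv2.imwrite("pics/m6.png",np.hstack([a,b]))
E
```

```text
time: 15.22
position: [0.4944, -0.1369, 0.1061]
tool_rot: [0.777, -0.63, -0.0, 0.0]
ft_force: [0.5, 0.1, -0.2]
grip_width: 0.0436
grip_force: 0.0
t 15.22 pos [ 0.4944 -0.1369  0.1061] xang -78.07 tilt [-0. -0.] q [-0.49  0.53  1.81 -0.    0.8   2.45] w 0.0436 gf 0.0 F [ 0.5  0.1 -0.2]
shift cm [-1.31 -0.05  0.01] twist -0.1
```

View pics/m6.png

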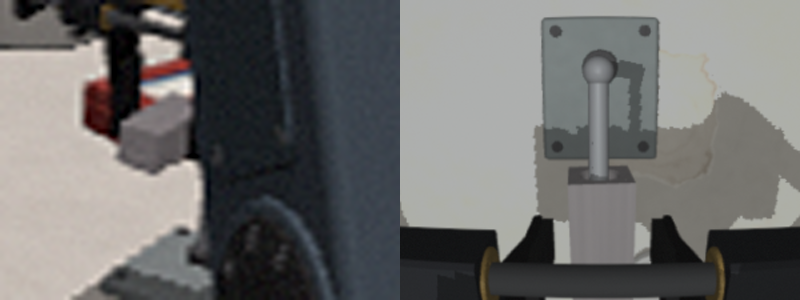

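The wrist crop shows the insert pushed onto the peg, with the peg entering its hole at about (322,190), and both fingers clear, so it hangs free. I'll regrip centred on the axis near the mouth end, then pull it off.

```bash
python3 -m pendant '[{"jaw":0.5,"linear":[1.3,0,0],"twist":0},{"jaw":0.5,"linear":[1.2,0,0],"twist":0},{"jaw":0.5,"linear":[0,0,0.6],"twist":0},{"jaw":0.5,"linear":[0,0,0.6],"twist":0},{"jaw":0.1,"linear":[0,0,0],"twist":0},{"jaw":0.1,"linear":[0,0,0],"twist":0},{"jaw":0.1,"linear":[0,0,0],"twist":0},{"jaw":0.1,"linear":[0,0,0],"twist":0},{"jaw":0.1,"linear":[0,0,0],"twist":0},{"jaw":0.1,"linear":[0,0,0],"twist":0},{"jaw":0.1,"linear":[0,0,0],"twist":0}]' 20
python3 g.py .4922 -.124 .094 -78
```

```text
time: 16.23
position: [0.4996, -0.1611, 0.0942]
tool_rot: [0.777, -0.63, -0.0, 0.0]
ft_force: [-0.4, 0.3, -0.8]
grip_width: 0.0259
grip_force: 19.9
t 16.23 pos [ 0.4996 -0.1611  0.0942] xang -78.05 tilt [-0.  0.] q [-0.53  0.57  1.79  0.    0.79  2.41] w 0.0259 gf 19.9 F [-0.4  0.3 -0.8]
shift cm [-3.78 -0.05  0.02] twist -0.1
```

```bash
python3 -m pendant '[{"jaw":0.1,"linear":[0,0,-0.25],"twist":0},{"jaw":0.1,"linear":[-0.8,0,0],"twist":0},{"jaw":0.1,"linear":[-1,0,0],"twist":0},{"jaw":0.1,"linear":[-1,0,0],"twist":0},{"jaw":0.1,"linear":[-1,0,0],"twist":0},{"jaw":0.1,"linear":[-1,0,0],"twist":0},{"jaw":0.1,"linear":[-1.5,0,0],"twist":0},{"jaw":0.1,"linear":[-2,0,0],"twist":0},{"jaw":0.1,"linear":[0,0,-2.5],"twist":0},{"jaw":0.1,"linear":[0,0,-2.5],"twist":0},{"jaw":0.1,"linear":[0,0,-2.5],"twist":0},{"jaw":0.1,"linear":[0,0,0],"twist":0}]' 20
cat > bar.py <<'E'
from h import *
from g import rel
from rig import cams,robot
# bar-coloured points of the scene depth near the gripper, in tool-aligned horizontal axes (mm): extent and long axis
s=cams.camera("scene");f=K(s);V=s["view"];d=s["depth"];u,v=np.meshgrid(np.arange(512),np.arange(384))
p=(np.stack([(u-s["cx"])/f*d,(v-s["cy"])/f*d,d],-1)-V[:3,3])@V[:3,:3]
o=robot.get_obs()["position"];q=p-(o+[0,0,.033])
m=(np.linalg.norm(q,axis=-1)<.075)&(s["color"].max(2)>70)&(d>0)
n,l,st,ce=cv2.connectedComponentsWithStats(m.astype(np.uint8));k=1+st[1:,4].argmax();m=l==k
a=np.radians(-78);x=q[m]@[np.cos(a),np.sin(a),0]*1e3;z=q[m][:,2]*1e3
print("n",m.sum(),"px box",st[k][:4],"x",np.percentile(x,[3,50,97]).round(),"z",np.percentile(z,[3,50,97]).round())
r=cv2.minAreaRect(np.float32(np.c_[u[m],v[m]]));print("rect",np.round(r[0]),np.round(r[1]),round(r[2]))
rel((.4922,-.124,.094),-78)
E
python3 bar.py
```

```text
time: 17.23
position: [0.4851, -0.0799, 0.1757]
tool_rot: [0.777, -0.629, 0.004, -0.001]
ft_force: [-0.1, -0.3, -0.8]
grip_width: 0.0257
grip_force: 19.9
n 225 px box [309 140  18  18] x [-55. -40.  -1.] z [-11.   7.  16.]
rect [318. 148.] [17. 17.] 90
t 17.28 pos [ 0.484  -0.0796  0.1738] xang -78.0 tilt [ 0.005 -0.002] q [-0.39  0.4   1.81  0.    0.93  2.54] w 0.0258 gf 19.9 F [ 0.7  0.2 -1.3]
shift cm [4.48 0.16 8.  ] twist -0.0
```

```bash
python3 -m pendant '[{"jaw":0.1,"linear":[0,0,0],"twist":0},{"jaw":0.1,"linear":[0,0,0],"twist":0},{"jaw":0.1,"linear":[0,0,0],"twist":0},{"jaw":0.1,"linear":[0,0,0],"twist":0},{"jaw":0.1,"linear":[0,0,0],"twist":0},{"jaw":0.1,"linear":[0,0,0],"twist":0}]' 6 | tail -2
python3 bar.py
python3 -m pendant '[{"jaw":0.1,"linear":[0,0,0],"twist":0},{"jaw":0.1,"linear":[0,0,0],"twist":0},{"jaw":0.1,"linear":[0,0,0],"twist":0},{"jaw":0.1,"linear":[0,0,0],"twist":0},{"jaw":0.1,"linear":[0,0,0],"twist":0},{"jaw":0.1,"linear":[0,0,0],"twist":0}]' 3 | tail -2
python3 bar.py
```

```text
grip_width: 0.026
grip_force: 6.0
n 218 px box [309 140  19  19] x [-55. -40.  -1.] z [-13.   6.  14.]
rect [319. 150.] [13. 23.] 63
t 17.83 pos [ 0.4822 -0.0801  0.1712] xang -78.09 tilt [-0.001  0.   ] q [-0.39  0.4   1.81  0.    0.93  2.54] w 0.026 gf 6.0 F [ 0.  -0.7  0.4]
shift cm [ 4.5  -0.08  7.71] twist -0.1
grip_width: 0.0256
grip_force: 3.0
n 219 px box [310 141  18  19] x [-55. -40.  -2.] z [-15.   5.  13.]
rect [319. 150.] [13. 23.] 59
t 18.38 pos [ 0.4825 -0.0801  0.1717] xang -78.07 tilt [ 0. -0.] q [-0.39  0.4   1.81 -0.    0.93  2.54] w 0.0259 gf 3.0 F [-0.6 -0.2 -1.6]
shift cm [ 4.49 -0.05  7.77] twist -0.1
```

At 3 N it only creeps and does not swing. I'll pivot it against the peg: turn a quarter, bring the free end under the peg from the far side, and raise.

```bash
python3 -m pendant '[{"jaw":0.1,"linear":[0,0,-0.5],"twist":-6},{"jaw":0.1,"linear":[0,0,0],"twist":-7},{"jaw":0.1,"linear":[0,0,0],"twist":-7},{"jaw":0.1,"linear":[0,0,0],"twist":-7},{"jaw":0.1,"linear":[0,0,0],"twist":-7},{"jaw":0.1,"linear":[0,0,0],"twist":-7},{"jaw":0.1,"linear":[0,0,0],"twist":-7},{"jaw":0.1,"linear":[0,0,0],"twist":-7},{"jaw":0.1,"linear":[0,0,0],"twist":-7},{"jaw":0.1,"linear":[0,0,0],"twist":-7},{"jaw":0.1,"linear":[0,0,0],"twist":-7},{"jaw":0.1,"linear":[0,0,0],"twist":-7}]' 15 |tail -1
python3 -m pendant '[{"jaw":0.1,"linear":[0,0,0],"twist":-7},{"jaw":0.1,"linear":[0,0,0],"twist":0}]' 15 |tail -1
python3 g.py .5815 -.1356 .072 12
```

```text
grip_force: 15.0
grip_force: 15.0
t 19.55 pos [ 0.4824 -0.0801  0.1767] xang 12.05 tilt [ 0. -0.] q [-0.39  0.39  1.8   0.    0.95  0.97] w 0.0257 gf 15.0 F [-0.6 -1.  -0.3]
shift cm [ 8.53  7.5  10.47] twist 0.1
```

```bash
python3 -m pendant '[{"jaw":0.1,"linear":[2.13,1.88,0],"twist":0},{"jaw":0.1,"linear":[2.13,1.88,0],"twist":0},{"jaw":0.1,"linear":[2.13,1.88,0],"twist":0},{"jaw":0.1,"linear":[2.13,1.86,0],"twist":0},{"jaw":0.1,"linear":[0,0,2.6],"twist":0},{"jaw":0.1,"linear":[0,0,2.6],"twist":0},{"jaw":0.1,"linear":[0,0,2.6],"twist":0},{"jaw":0.1,"linear":[0,0,2.65],"twist":0},{"jaw":0.1,"linear":[-1.5,0,0],"twist":0},{"jaw":0.1,"linear":[-1.5,0,0],"twist":0},{"jaw":0.1,"linear":[-1.5,0,0],"twist":0},{"jaw":0.1,"linear":[0,0,0],"twist":0}]' 15
python3 g.py .5395 -.1446 .076 12
```

```text
time: 20.55
position: [0.5339, -0.1446, 0.0713]
tool_rot: [0.995, 0.102, -0.002, -0.001]
ft_force: [-0.8, 0.0, -1.1]
grip_width: 0.026
grip_force: 15.0
t 20.55 pos [ 0.5339 -0.1446  0.0713] xang 11.71 tilt [-0.005  0.002] q [-0.47  0.63  1.72 -0.    0.79  0.9 ] w 0.026 gf 15.0 F [-0.8  0.  -1.1]
shift cm [ 0.55  0.11 -0.47] twist -0.3
```

```bash
python3 -m pendant '[{"jaw":0.1,"linear":[0.1,0,-0.7],"twist":0},{"jaw":0.1,"linear":[0.1,0,-0.6],"twist":0},{"jaw":0.1,"linear":[0.1,0,-0.6],"twist":0},{"jaw":0.1,"linear":[0.1,0,-0.6],"twist":0},{"jaw":0.1,"linear":[0,0,-0.6],"twist":0},{"jaw":0.1,"linear":[0,0,0],"twist":0}]' 5
python3 g.py .5395 -.1446 .076 12
```

```text
time: 21.05
position: [0.5428, -0.1447, 0.105]
tool_rot: [0.995, 0.104, 0.002, 0.001]
ft_force: [-0.5, -0.4, -1.4]
grip_width: 0.0263
grip_force: 5.0
t 21.05 pos [ 0.5428 -0.1447  0.105 ] xang 11.95 tilt [ 0.004 -0.002] q [-0.46  0.58  1.69  0.    0.86  0.9 ] w 0.0263 gf 5.0 F [-0.5 -0.4 -1.4]
shift cm [-0.33 -0.09  2.9 ] twist -0.0
```

```bash
python3 -m pendant '[{"jaw":0.1,"linear":[-0.4,0,-0.5],"twist":0},{"jaw":0.1,"linear":[-0.4,0,-0.6],"twist":0},{"jaw":0.1,"linear":[-0.4,0,-0.6],"twist":0},{"jaw":0.1,"linear":[-0.5,0,-0.4],"twist":0},{"jaw":0.1,"linear":[-0.5,0,-0.4],"twist":0},{"jaw":0.1,"linear":[-0.4,0,-0.4],"twist":0},{"jaw":0.1,"linear":[-0.2,0,-0.2],"twist":0},{"jaw":0.1,"linear":[0,0,0],"twist":0}]' 5
sed -i 's/radians(-78)/radians(12)/; s/,-78)/,12)/' bar.py
python3 bar.py
```

```text
time: 21.72
position: [0.513, -0.1504, 0.1346]
tool_rot: [0.995, 0.104, -0.0, 0.0]
ft_force: [0.1, -0.5, -1.3]
grip_width: 0.0261
grip_force: 5.0
n 177 px box [323 149  16  22] x [-17.  -7.  15.] z [-58. -34.  -0.]
rect [332. 160.] [12. 21.] 39
t 21.77 pos [ 0.5131 -0.1503  0.1343] xang 11.92 tilt [-0.001 -0.   ] q [-0.49  0.51  1.73 -0.    0.9   0.87] w 0.026 gf 5.0 F [ 0.9  0.  -1. ]
shift cm [-1.49 -3.    4.04] twist -0.1
```

The bar now hangs downward from the pads, spanning 0 to -58 mm. I'll firm up the grip, back off and measure the tilt.

```bash
python3 -m pendant '[{"jaw":0.1,"linear":[0,0,0],"twist":0},{"jaw":0.1,"linear":[0,0,0],"twist":0},{"jaw":0.1,"linear":[0,0,0],"twist":0},{"jaw":0.1,"linear":[1,0,0],"twist":0},{"jaw":0.1,"linear":[1,0,-1],"twist":0},{"jaw":0.1,"linear":[0,0,-2.5],"twist":0},{"jaw":0.1,"linear":[0,0,-2.5],"twist":0},{"jaw":0.1,"linear":[0,0,-2.5],"twist":0},{"jaw":0.1,"linear":[0,0,-2.5],"twist":0},{"jaw":0.1,"linear":[0,0,0],"twist":0},{"jaw":0.1,"linear":[0,0,0],"twist":0}]' 15|tail -1
cat >> bar.py <<'E'
# plane fits: split the bar's points by fitting the face normals with RANSAC, report tilt of each plane from vertical
b=q[m]*1e3;a=np.radians(12);R=np.array([[np.cos(a),np.sin(a),0],[np.sin(a),-np.cos(a),0],[0,0,1]]);b=b@R.T
g=np.random.default_rng(0)
for _ in range(3):
    best=None
    for _ in range(800):
        t=b[g.choice(len(b),3,False)];n=np.cross(t[1]-t[0],t[2]-t[0])
        if np.linalg.norm(n)<60: continue
        n/=np.linalg.norm(n);i=abs((b-t[0])@n)<2.5
        if best is None or i.sum()>best.sum(): best=i
    c=b[best];n=np.linalg.svd(c-c.mean(0))[2][2];print("plane",best.sum(),"normal(tool x,y,up)",np.round(n,2),"mean",c.mean(0).round())
    b=b[~best]
    if len(b)<25: break
E
python3 bar.py
```

```text
grip_force: 15.0
n 182 px box [319 112  16  23] x [-13.  -4.  18.] z [-56. -32.   1.]
rect [326. 123.] [11. 23.] 14
t 22.73 pos [ 0.5336 -0.1457  0.2439] xang 11.95 tilt [-0. -0.] q [-0.47  0.39  1.57 -0.    1.18  0.89] w 0.0261 gf 15.0 F [-0.8 -0.  -0.9]
shift cm [-3.6  -2.98 14.99] twist -0.0
plane 89 normal(tool x,y,up) [0.98 0.12 0.15] mean [ -8.  -3. -28.]
plane 56 normal(tool x,y,up) [-0.11  0.99 -0.01] mean [  6. -11. -37.]
plane 23 normal(tool x,y,up) [-0.11  0.99 -0.04] mean [ 10. -15. -39.]
```

```bash
sed -i 's/^s=cams.camera("scene");/S=[cams.camera("scene") for _ in range(8)];s=S[0];s["depth"]=np.median([k["depth"] for k in S],0);/' bar.py; python3 bar.py
```

```text
n 191 px box [319 113  16  23] x [-14.  -5.  16.] z [-57. -34.  -1.]
rect [327. 124.] [12. 23.] 13
t 23.13 pos [ 0.5331 -0.1459  0.2434] xang 11.93 tilt [-0.001  0.001] q [-0.47  0.39  1.57 -0.    1.18  0.89] w 0.0262 gf 15.0 F [ 0.8 -0.3 -0.6]
shift cm [-3.53 -2.98 14.95] twist -0.1
plane 109 normal(tool x,y,up) [ 0.01  1.   -0.03] mean [  2. -14. -37.]
plane 67 normal(tool x,y,up) [0.99 0.02 0.15] mean [-10.  -0. -29.]
```

The tilt is about 9° in one axis and 2° in the other, inside the 15° limit. I'll firm the grip, let it settle, recheck and hand in.

```bash
python3 -m pendant '[{"jaw":0.1,"linear":[0,0,0],"twist":0},{"jaw":0.1,"linear":[0,0,0],"twist":0},{"jaw":0.1,"linear":[0,0,0],"twist":0},{"jaw":0.1,"linear":[0,0,0],"twist":0},{"jaw":0.1,"linear":[0,0,0],"twist":0},{"jaw":0.1,"linear":[0,0,0],"twist":0}]' 30|tail -1
python3 bar.py
```

```text
grip_force: 30.0
n 185 px box [319 113  16  22] x [-14.  -6.  16.] z [-57. -33.  -1.]
rect [327. 123.] [11. 22.] 15
t 24.03 pos [ 0.5334 -0.1461  0.2442] xang 11.93 tilt [0. 0.] q [-0.47  0.39  1.57  0.    1.18  0.89] w 0.0258 gf 30.0 F [-0.  -0.5 -1.2]
shift cm [-3.57 -3.01 15.02] twist -0.1
plane 111 normal(tool x,y,up) [ 0.05  1.   -0.  ] mean [  2. -13. -37.]
plane 62 normal(tool x,y,up) [ 0.99 -0.01  0.16] mean [-10.   1. -28.]
```

```bash
python3 -c "
from rig import robot
print(robot.hand_in())"
```

```text
the job is handed in; nothing more can be done
None
```

The insert hung freely by its deep hole, seated to the bottom on the peg. The job was handed in at 24 s with it gripped at 30 N, deep hole up, about 9° off vertical (limit 15°) and about 25 cm above the worktop; the judge's verdict was not shown.

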